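# Line up the medicine vials by height

## Robot

A 6-joint arm with a two-finger parallel gripper is mounted at the origin on the work surface. World frame = base frame: x ahead of the robot, y to its left, z up, the work surface at z = 0. Lengths are in mm, angles in rad, forces in N, time in s.
With the tool pointing down it reaches from about 400 to 925 mm from the base axis. Payload 12.5 kg.
Tool frame: the origin (TCP) lies on the centre line of the jaws, within the pads' length; the fingertips stand 14 mm ahead of it and the grasp point (between the pads) lies 5 mm behind it; z points along the fingers, x is the direction in which the jaws open and shut, and the axes are right-handed (so a half turn about z gives the same grasp; the last joint's range is limited). The gripper opens to 95 mm and grips with 3 to 60 N. Pads are 20 mm wide; open, the fingers measure 119 mm over their backs; the gripper's body (75 mm by 180 mm) begins 59 mm behind the grasp point.
Start: joints at [1.202, 0.491, 1.559, -0, 1.092, -0.106], TCP at [162.348, 603.563, 228.661] pointing down, gripper open.
Joint ranges: [-3.1, 3.1], [-0.84, 2.19], [0.05, 2.79], [-1.13, 4.28], [0.06, 2.93], [-2.69, 2.69]. Speed limits (rad/s): [2.22, 2.22, 2.79, 3.14, 3.14, 3.14].

## Interface

Orientations are given as [roll, pitch, yaw] about the fixed x, y, z axes, in that order (R = Rz(yaw) Ry(pitch) Rx(roll)).
In Python, from cell import state, read_camera, job_done gives the robot as it stands.
- The arm moves only by the shell command python3 -m handwheel 'ROWS'. ROWS is JSON, a list of rows, each an object of numbers: "hand": the finger opening in m, from 0 to 0.0951; "x", "y", "z": the shift along the world's x, y, z in m; "spin": the turn about the world's z in units of 5 degrees (1.0 is 5 degrees). In form: [{"hand": .., "x": .., "y": .., "z": .., "spin": ..}, ...]. A call has 1 to 20 rows; each row is the pose to reach, as a shift and turn from the pose commanded when the call began; what a row does not reach only later rows make up. A row lasts 1/12 s, in which the tool goes at most 41.7 mm and 7.16 degrees, less where a joint would pass 70% of its speed; a pose out of reach is approached as far as the arm can. A call with a gripper value outside its range is refused whole. The fingers move at their own pace and stop on an object; the grip force is fixed at half the most. Time passes only in rows, so rows that repeat a pose let the fingers close. It gives the time, the measured TCP pose, the force and the opening at its end, in the units of the state.
- state(): the state, without advancing time (a new reading comes with each control period).
- read_camera(name): name is "side" or "top" or "wrist"; returns a dict with "img" (384x512x3 uint8, red, green, blue), "fx", "fy", "cx", "cy" (pixels), "T" (4x4, takes a point from camera to world coordinates). Camera axes: x right, y down, z forward; pixel columns grow to the right and rows downward; lengths in mm; the calibration is good to about 2 mm. A picture is of the moment at which its call begins. There is no depth.
- job_done(): hands the job in, once; it reports no verdict.
The state is a dict: "t": time; "joints": joint angles; "qvel": joint speeds; "tau": joint torques, N m; "eef_pos": TCP position; "tcp_rot": TCP orientation; "ft_force": force on the tool from outside, world axes, zero at the start; "moment": the same for the moment, N m; "opening": opening from 0.0 (shut) to 1.0 (fully open).
Only numpy, scipy, OpenCV 4.12 (cv2) and the standard library are available. Lean on these libraries where they do the work, as an engineer would, in place of code of your own. Each camera call takes 0.05 s, during which the arm holds its last target. There are 200 camera calls.

## Task

Stand the four amber medicine vials on the black pads of the rack in order of height, one to a pad and well centred on it: the shortest on the end pad next to the yellow needle tub, then each taller one in turn, so that the tallest is farthest from the tub. They are glass, so keep them upright all the time, and leave the white tablet jar where it stands.

Things in the scene. Friction and masses are not known exactly. Their poses are not given: they have to be found in the camera images.
- vial_a: smallest of four amber glass medicine vials with a paper label band and a narrower metal cap: 26 mm in diameter, 46 mm tall in all, the straight cylindrical glass is the lower 31 mm (grip it there). Loose, upright on the table at the start. Origin at the centre of its underside, z up.
- vial_b: second smallest of four amber glass medicine vials with a paper label band and a narrower metal cap: 32 mm in diameter, 62 mm tall in all, the straight cylindrical glass is the lower 42 mm (grip it there). Loose, upright on the table at the start. Origin at the centre of its underside, z up.
- vial_c: second largest of four amber glass medicine vials with a paper label band and a narrower metal cap: 40 mm in diameter, 78 mm tall in all, the straight cylindrical glass is the lower 53 mm (grip it there). Loose, upright on the table at the start. Origin at the centre of its underside, z up.
- vial_d: largest of four amber glass medicine vials with a paper label band and a narrower metal cap: 48 mm in diameter, 96 mm tall in all, the straight cylindrical glass is the lower 65 mm (grip it there). Loose, upright on the table at the start. Origin at the centre of its underside, z up.
- pad_1: round black rubber pad, 58 mm across and 3 mm thick, fixed on the low metal rack (board 90 x 310 x 12 mm, its top 12 mm above the table); number 1 of 4 in a straight row, 76 mm apart. Origin at the centre of its underside, so its top face is 3 mm higher (15 mm above the table). Its y axis runs along the row, from pad 1 towards pad 4; x is across the row.
- pad_2: round black rubber pad, 58 mm across and 3 mm thick, fixed on the low metal rack (board 90 x 310 x 12 mm, its top 12 mm above the table); number 2 of 4 in a straight row, 76 mm apart. Origin at the centre of its underside, so its top face is 3 mm higher (15 mm above the table). Its y axis runs along the row, from pad 1 towards pad 4; x is across the row.
- pad_3: round black rubber pad, 58 mm across and 3 mm thick, fixed on the low metal rack (board 90 x 310 x 12 mm, its top 12 mm above the table); number 3 of 4 in a straight row, 76 mm apart. Origin at the centre of its underside, so its top face is 3 mm higher (15 mm above the table). Its y axis runs along the row, from pad 1 towards pad 4; x is across the row.
- pad_4: round black rubber pad, 58 mm across and 3 mm thick, fixed on the low metal rack (board 90 x 310 x 12 mm, its top 12 mm above the table); number 4 of 4 in a straight row, 76 mm apart. Origin at the centre of its underside, so its top face is 3 mm higher (15 mm above the table). Its y axis runs along the row, from pad 1 towards pad 4; x is across the row.
- tub: small round yellow needle tub with a white lid, 60 mm across the lid, 56 mm tall, fixed to the table just past one end of the rack, its centre about 86 mm from the nearest pad centre and 30 mm off the line of the row on the side away from the robot; which end varies (a small red box, 62 x 52 mm and 43 mm tall, stands likewise past the other end). Origin at the centre of its underside.
- jar: white plastic tablet jar, 56 mm in diameter, 75 mm tall, loose, standing on the table to the robot's right of the vials (-y); not part of the job. Origin at the centre of its underside.

How it is judged (in metres and radians):
At the end, for the whole second after the job is handed in: Each vial stands upright (within 0.1 rad) and still on the top face of its own pad, its centre within 12 mm of the pad's centre: shortest on the end pad next to the tub, then in rising height, tallest on the far end pad (((horizontal distance between tub and pad_1 below 0.15 m and horizontal distance between vial_a and pad_1 below 0.012 m and horizontal distance between vial_b and pad_2 below 0.012 m and horizontal distance between vial_c and pad_3 below 0.012 m and horizontal distance between vial_d and pad_4 below 0.012 m) or (horizontal distance between tub and pad_4 below 0.15 m and horizontal distance between vial_a and pad_4 below 0.012 m and horizontal distance between vial_b and pad_3 below 0.012 m and horizontal distance between vial_c and pad_2 below 0.012 m and horizontal distance between vial_d and pad_1 below 0.012 m)) and z of vial_a in the frame of pad_1 between -0.001 and 0.007 m and angle between each of vial_a, vial_b, vial_c, vial_d's own z axis and vertical below 0.1 rad and linear speed of each of vial_a, vial_b, vial_c, vial_d below 0.02 m/s and angular speed of each of vial_a, vial_b, vial_c, vial_d below 0.2 rad/s and z of vial_b in the frame of pad_1 between -0.001 and 0.007 m and z of vial_c in the frame of pad_1 between -0.001 and 0.007 m and z of vial_d in the frame of pad_1 between -0.001 and 0.007 m); the robot touches nothing.
It fails at once if a vial is tipped by more than 0.6 rad (angle between any of vial_a, vial_b, vial_c, vial_d's own z axis and vertical above 0.6 rad).
It fails at once if the tablet jar is shifted by more than 20 mm (distance of jar from where it was at the start of the episode above 0.02 m).
It also fails if it takes over 112 s, if anything falls off the work surface, if the arm or the gripper's body presses on something with over 40 N, if the wrist force passes 120 N, or if a joint passes its speed limit or range.

## Working session

There is one attempt and no reset: what is moved stays moved. The work goes in short steps, Python scripts to look and compute and a shell command to move; the robot and the scene stay as the last step left them, time stands still between calls to the robot, and variables do not carry over. Pictures are saved under pics/ and viewed, about 12 in all and at most 16, crops included, and the job is handed in when it is done.

```bash
mkdir -p pics; cat > h.py <<'E'
import numpy as np, cv2
from cell import state, read_camera
def snap(n,f):
    c=read_camera(n); cv2.imwrite(f'pics/{f}.png',c['img'][:,:,::-1]); np.savez(f'pics/{f}.npz',**{k:v for k,v in c.items()}); return c
def ray(c,u,v,z):
    T=np.array(c['T']); d=T[:3,:3]@np.array([(u-c['cx'])/c['fx'],(v-c['cy'])/c['fy'],1]); o=T[:3,3]
    return (o+d*(z-o[2])/d[2])[:2]
def proj(c,p):
    T=np.array(c['T']); q=T[:3,:3].T@(np.array(p)-T[:3,3]); return c['fx']*q[0]/q[2]+c['cx'],c['fy']*q[1]/q[2]+c['cy']
E
python3 - <<'E'
from h import *
for n in('top','side'):
    c=snap(n,n+'0'); print(n,c['fx'],c['cx'],c['cy'],np.round(c['T'],3).tolist())
a=cv2.imread('pics/top0.png');cv2.imwrite('pics/top0b.png',cv2.resize(a,(800,600),interpolation=cv2.INTER_CUBIC))
print(state())
E
```

```text
top 467.3754088494247 256.67658370394986 192.63096102820046 [[0.027, -0.984, 0.176, 385.479], [-0.999, -0.023, 0.023, -80.106], [-0.019, -0.177, -0.984, 1054.243], [0.0, 0.0, 0.0, 1.0]]
side 441.46568082719403 263.897955512587 198.5830687689649 [[-0.999, -0.011, 0.052, 515.159], [-0.05, 0.555, -0.83, 804.368], [-0.02, -0.832, -0.555, 631.978], [0.0, 0.0, 0.0, 1.0]]
{'t': 0.1, 'joints': array([ 1.20242043e+00,  4.91463006e-01,  1.55940231e+00, -2.53595616e-06,
        1.09168543e+00, -1.05590360e-01]), 'qvel': array([ 0.00176782, -0.00117057, -0.00086238,  0.00035884, -0.00106024,
        0.00029878]), 'tau': array([ 1.58086907e-03, -6.13625407e+01, -2.58608329e+01,  6.93599763e-02,
        4.70374280e-02, -7.78439585e-05]), 'eef_pos': array([162.2557098 , 603.35876501, 228.13795924]), 'tcp_rot': array([-3.14149391e+00,  9.52991510e-04,  1.30801201e+00]), 'ft_force': array([ 0.43825963,  0.6527558 , -0.12653361]), 'moment': array([-0.04665235,  0.02824427, -0.03249446]), 'opening': 1.00020845527809}
```

View pics/top0b.png

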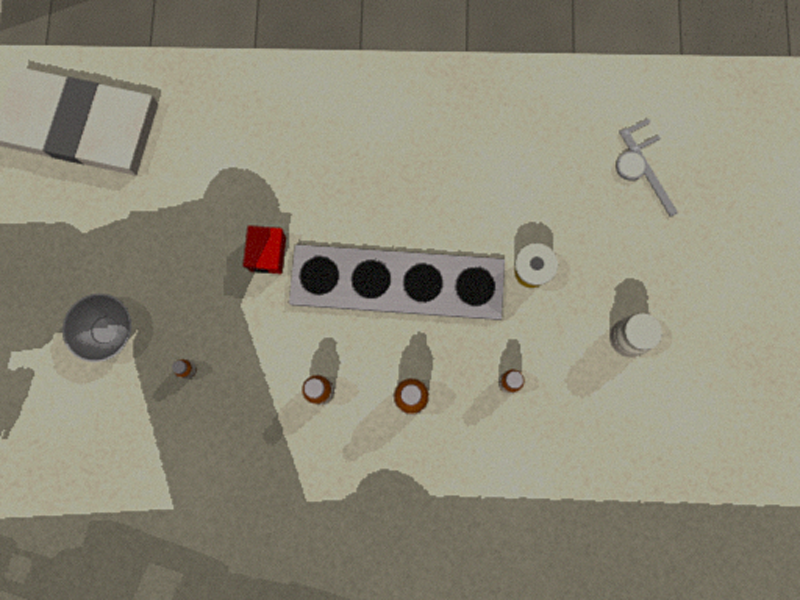

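View pics/side0.png

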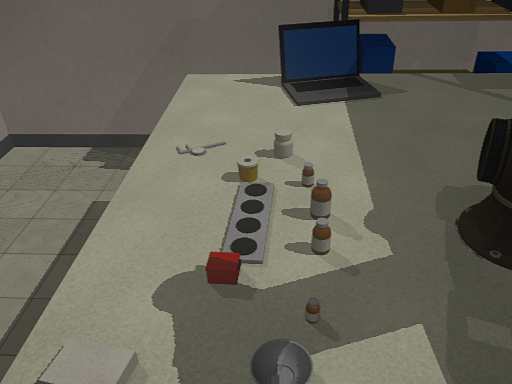

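The top view shows the rack with the red box on its left (+y) and the tub on its right (-y). The vials are at about (183,368), (316,388), (411,395) and (513,380). The side view shows that the far-left vial is the smallest. Next I'll enlarge the crop.

```bash
python3 - <<'E'
import cv2
a=cv2.imread('pics/top0.png')[150:265,105:345];cv2.imwrite('pics/c1.png',cv2.resize(a,None,fx=3.333333,fy=3.333333,interpolation=cv2.INTER_CUBIC))
a=cv2.imread('pics/side0.png')[170:325,200:350];cv2.imwrite('pics/c2.png',cv2.resize(a,None,fx=3.8,fy=3.8,interpolation=cv2.INTER_CUBIC))
E
```

```text
(no output)
```

View pics/c1.png

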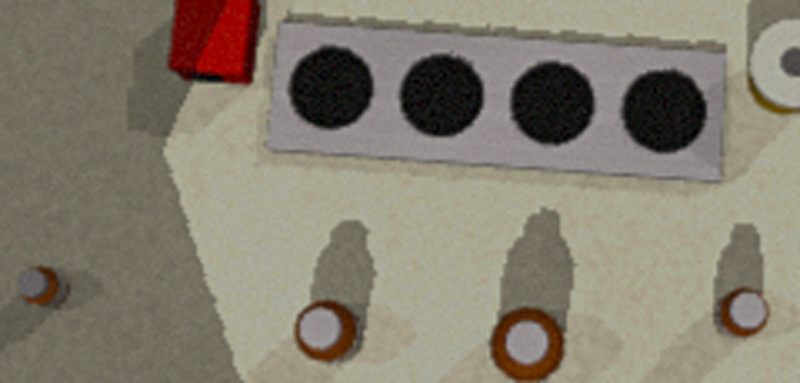

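View pics/c2.png

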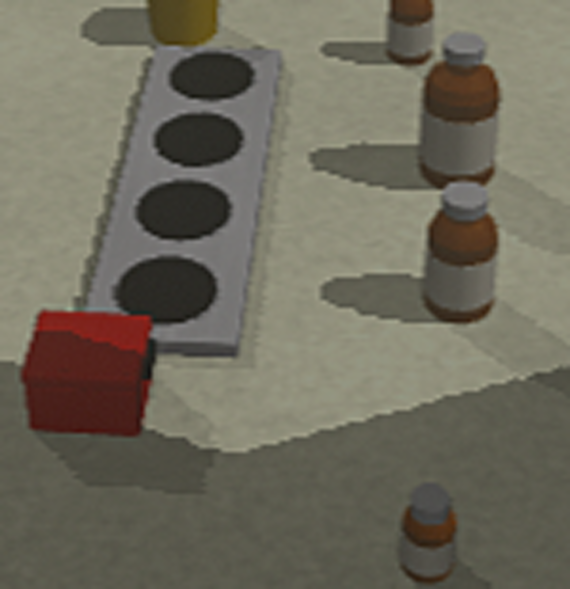

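The enlarged top crop gives these pixel positions:

| Item | Positions (crop px) |
|---|---|
| Pads | (332,87), (442,95), (553,103), (665,111) |
| Caps | a (33,281), c (321,328), d (526,342), b (749,309) |

In the side crop, the vial bases are at about a (428,575), c (460,312) and d (458,178).

```bash
python3 - <<'E'
from h import *
t=dict(np.load('pics/top0.npz')); s=dict(np.load('pics/side0.npz'))
f=lambda u,v:((u+.5)/3.33333-.5+105,(v+.5)/3.33333-.5+150)
print('pads');P=np.array([ray(t,*f(*p),15) for p in[(332,87),(442,95),(553,103),(665,111)]]);print(P.round(1),np.diff(P,axis=0).round(1))
v={'a':((33,281),46,(41,285),31,(428,575),13),'b':((749,309),62,(744,312),42,(409,58),16),'c':((321,328),78,(326,331),53,(460,314),20),'d':((526,342),96,(528,344),65,(458,182),24)}
g=lambda u,v:((u+.5)/3.8-.5+200,(v+.5)/3.8-.5+170)
for k,(c,h,o,ho,b,r) in v.items():
    w=ray(s,*g(*b),0)-[0,r]  # front edge of base toward camera(+y)
    print(k,ray(t,*f(*c),h).round(1),ray(t,*f(*o),ho).round(1),'side',w.round(1))
print('sidepads',[ray(s,*g(*p),15).round(1).tolist() for p in[(166,290),(183,210),(198,140),(212,76)]])
E
```

```text
pads
[[ 607.9   65.1]
 [ 604.1  -10.3]
 [ 600.3  -86.1]
 [ 596.5 -162.2]] [[ -3.9 -75.5]
 [ -3.8 -75.8]
 [ -3.8 -76.1]]
a [467.8 249.9] [466.5 249.2] side [466.9 244.4]
b [ 460.3 -212.8] [ 459.8 -212.2] side [ 461.1 -225.6]
c [440.4  56. ] [440.   56.2] side [440.8  46.5]
d [434.1 -72.4] [434.5 -73.4] side [434.8 -85.4]
sidepads [[608.8, 67.6], [605.2, -8.1], [601.5, -83.0], [597.5, -159.8]]
```

```bash
R='see'; python3 -m handwheel '[{"x":0.03,"y":-0.035,"spin":-1.4},{"x":0.06,"y":-0.07,"spin":-2.8},{"x":0.085,"y":-0.1,"spin":-4.2},{"x":0.11,"y":-0.13,"spin":-5.6},{"x":0.14,"y":-0.165,"spin":-7},{"x":0.165,"y":-0.195,"spin":-8.4},{"x":0.19,"y":-0.225,"spin":-9.8},{"x":0.22,"y":-0.26,"spin":-11.2},{"x":0.245,"y":-0.29,"spin":-12.6},{"x":0.27,"y":-0.32,"spin":-14},{"x":0.29,"y":-0.34,"spin":-15},{"x":0.305,"y":-0.354,"spin":-15},{"x":0.305,"y":-0.354,"spin":-15},{"x":0.305,"y":-0.354,"spin":-15}]'; python3 - <<'E'
from h import *
c=snap('wrist','w1');print(state()['eef_pos'],state()['tcp_rot'],np.round(c['T'],3).tolist())
for p in[(467,249.5,0),(467,249.5,46)]:print(proj(c,p))
E
```

```text
[162.27286493 603.39442249 228.19642824] [-3.14149253e+00  8.49488433e-04  1.30801892e+00] [[0.26, 0.935, 0.242, 94.59], [0.965, -0.252, -0.066, 622.705], [-0.001, 0.251, -0.968, 384.634], [0.0, 0.0, 0.0, 1.0]]
(np.float64(92.90897955078475), np.float64(411.4358766678505))
(np.float64(76.21298971245196), np.float64(441.33558447137347))invalid input
```

View pics/w1.png

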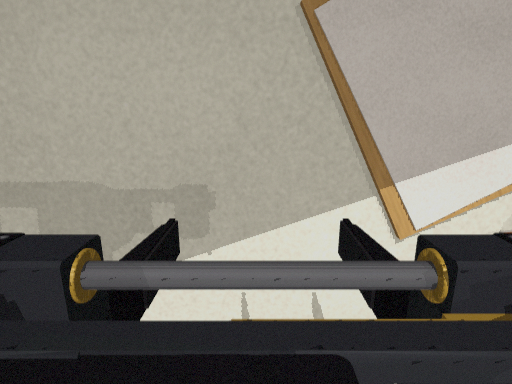

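The call was refused, probably because a row has to give every key. The wrist view shows only bare table, with the fingers at about (170,225) and (345,225).

```bash
python3 -m handwheel '[{"hand":0.095,"x":0.03,"y":-0.035,"z":0,"spin":-1.4},{"hand":0.095,"x":0.06,"y":-0.07,"z":0,"spin":-2.8},{"hand":0.095,"x":0.085,"y":-0.1,"z":0,"spin":-4.2},{"hand":0.095,"x":0.11,"y":-0.13,"z":0,"spin":-5.6},{"hand":0.095,"x":0.14,"y":-0.165,"z":0,"spin":-7},{"hand":0.095,"x":0.165,"y":-0.195,"z":0,"spin":-8.4},{"hand":0.095,"x":0.19,"y":-0.225,"z":0,"spin":-9.8},{"hand":0.095,"x":0.22,"y":-0.26,"z":0,"spin":-11.2},{"hand":0.095,"x":0.245,"y":-0.29,"z":0,"spin":-12.6},{"hand":0.095,"x":0.27,"y":-0.32,"z":0,"spin":-14},{"hand":0.095,"x":0.29,"y":-0.34,"z":0,"spin":-15},{"hand":0.095,"x":0.305,"y":-0.354,"z":0,"spin":-15},{"hand":0.095,"x":0.305,"y":-0.354,"z":0,"spin":-15},{"hand":0.095,"x":0.305,"y":-0.354,"z":0,"spin":-15}]'; python3 - <<'E'
from h import *
c=snap('wrist','w2');print(state()['eef_pos'],state()['tcp_rot'],np.round(c['T'],3).tolist())
for p in[(467,249.5,0),(467,249.5,46)]:print(proj(c,p))
E
```

```text
t: 1.32
eef_pos: [467.6, 248.9, 228.4]
tcp_rot: [3.141, 0.001, -0.003]
ft_force: [-1.0, 0.9, -0.1]
opening: 0.994
[467.02226954 249.55933252 228.44130983] [ 3.14151634e+00  5.94576135e-04 -1.42871283e-03] [[1.0, -0.003, -0.002, 468.081], [-0.003, -0.968, -0.251, 320.144], [-0.001, 0.251, -0.968, 384.844], [0.0, 0.0, 0.0, 1.0]]
(np.float64(258.06655748433406), np.float64(171.5375137992804))
(np.float64(257.9802494302785), np.float64(178.92640901870445))
```

View pics/w2.png

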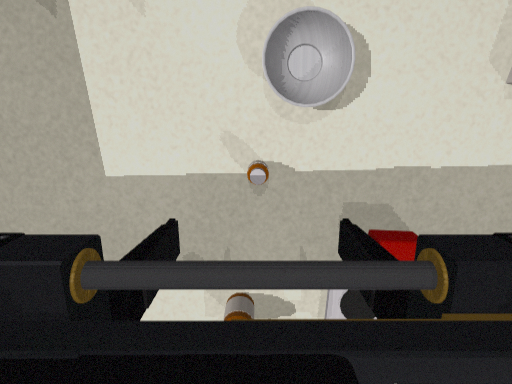

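The cap is at (258,180) against a predicted (258,179), so the calibration and estimate agree. I'll descend and grip vial_a.

```bash
python3 -m handwheel '[{"hand":0.095,"x":0,"y":0,"z":-0.03,"spin":0},{"hand":0.095,"x":0,"y":0,"z":-0.065,"spin":0},{"hand":0.095,"x":0,"y":0,"z":-0.1,"spin":0},{"hand":0.095,"x":0,"y":0,"z":-0.135,"spin":0},{"hand":0.08,"x":0,"y":0,"z":-0.165,"spin":0},{"hand":0.07,"x":0,"y":0,"z":-0.19,"spin":0},{"hand":0.06,"x":0,"y":0,"z":-0.205,"spin":0},{"hand":0.05,"x":0,"y":0,"z":-0.211,"spin":0},{"hand":0.04,"x":0,"y":0,"z":-0.211,"spin":0},{"hand":0.035,"x":0,"y":0,"z":-0.211,"spin":0},{"hand":0.03,"x":0,"y":0,"z":-0.211,"spin":0},{"hand":0.02,"x":0,"y":0,"z":-0.211,"spin":0},{"hand":0.0,"x":0,"y":0,"z":-0.211,"spin":0},{"hand":0.0,"x":0,"y":0,"z":-0.211,"spin":0},{"hand":0.0,"x":0,"y":0,"z":-0.211,"spin":0},{"hand":0.0,"x":0,"y":0,"z":-0.211,"spin":0},{"hand":0.0,"x":0,"y":0,"z":-0.211,"spin":0},{"hand":0.0,"x":0,"y":0,"z":-0.211,"spin":0},{"hand":0.0,"x":0,"y":0,"z":-0.211,"spin":0},{"hand":0.0,"x":0,"y":0,"z":-0.211,"spin":0}]'
```

```text
t: 3.03
eef_pos: [467.5, 249.6, 18.0]
tcp_rot: [-3.141, -0.001, -0.001]
ft_force: [-1.1, -1.1, 5.9]
opening: 0.269
```

```bash
python3 -m handwheel '[{"hand":0,"x":0,"y":0,"z":0.02,"spin":0},{"hand":0,"x":0,"y":0,"z":0.05,"spin":0},{"hand":0,"x":0,"y":0,"z":0.085,"spin":0},{"hand":0,"x":0,"y":0,"z":0.11,"spin":0},{"hand":0,"x":0.005,"y":-0.015,"z":0.12,"spin":0},{"hand":0,"x":0.015,"y":-0.045,"z":0.12,"spin":0},{"hand":0,"x":0.025,"y":-0.08,"z":0.12,"spin":0},{"hand":0,"x":0.036,"y":-0.115,"z":0.12,"spin":0},{"hand":0,"x":0.047,"y":-0.15,"z":0.12,"spin":0},{"hand":0,"x":0.058,"y":-0.185,"z":0.12,"spin":0},{"hand":0,"x":0.07,"y":-0.22,"z":0.12,"spin":0},{"hand":0,"x":0.081,"y":-0.255,"z":0.12,"spin":0},{"hand":0,"x":0.092,"y":-0.29,"z":0.12,"spin":0},{"hand":0,"x":0.103,"y":-0.325,"z":0.12,"spin":0},{"hand":0,"x":0.114,"y":-0.36,"z":0.12,"spin":0},{"hand":0,"x":0.123,"y":-0.39,"z":0.12,"spin":0},{"hand":0,"x":0.128,"y":-0.405,"z":0.12,"spin":0},{"hand":0,"x":0.1295,"y":-0.41,"z":0.12,"spin":0},{"hand":0,"x":0.1295,"y":-0.41,"z":0.12,"spin":0},{"hand":0,"x":0.1295,"y":-0.41,"z":0.12,"spin":0}]'
```

```text
t: 4.7
eef_pos: [596.4, -159.2, 137.4]
tcp_rot: [-3.141, 0.001, -0.001]
ft_force: [-0.4, 0.5, -1.3]
opening: 0.268
```

```bash
python3 - <<'E'
from h import *
s=state();print(s['eef_pos'],s['opening'],s['ft_force'])
c=snap('side','s1');a=cv2.imread('pics/s1.png')[110:290,180:360];cv2.imwrite('pics/s1b.png',cv2.resize(a,None,fx=3.3,fy=3.3,interpolation=cv2.INTER_CUBIC))
E
```

```text
[ 596.35723646 -159.22928803  137.44331195] 0.26817032787412376 [-0.40420756  0.46211645 -1.32182884]
```

View pics/s1b.png

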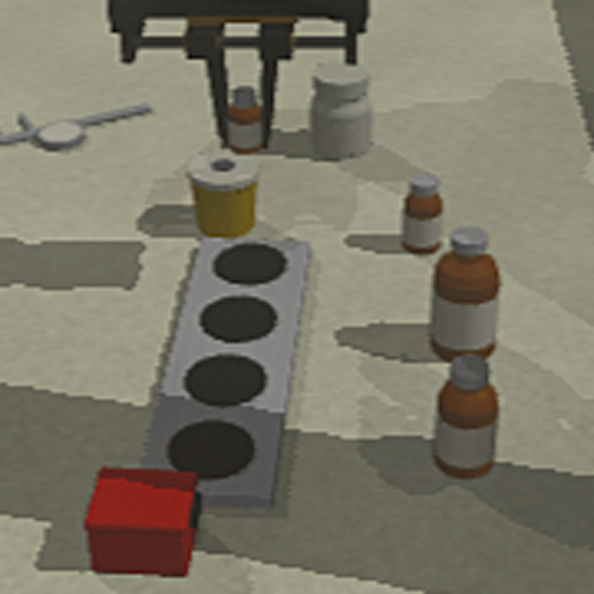

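Vial_a hangs upright in the jaws at about (245,120). The other objects haven't moved.

```bash
python3 -m handwheel '[{"hand":0,"x":0.0005,"y":-0.0015,"z":-0.02,"spin":0},{"hand":0,"x":0.0005,"y":-0.0015,"z":-0.05,"spin":0},{"hand":0,"x":0.0005,"y":-0.0015,"z":-0.075,"spin":0},{"hand":0,"x":0.0005,"y":-0.0015,"z":-0.092,"spin":0},{"hand":0,"x":0.0005,"y":-0.0015,"z":-0.099,"spin":0},{"hand":0,"x":0.0005,"y":-0.0015,"z":-0.102,"spin":0},{"hand":0,"x":0.0005,"y":-0.0015,"z":-0.104,"spin":0},{"hand":0,"x":0.0005,"y":-0.0015,"z":-0.104,"spin":0},{"hand":0,"x":0.0005,"y":-0.0015,"z":-0.104,"spin":0},{"hand":0,"x":0.0005,"y":-0.0015,"z":-0.104,"spin":0}]'
```

```text
t: 5.58
eef_pos: [597.8, -161.9, 34.7]
tcp_rot: [3.141, -0.002, -0.001]
ft_force: [0.1, -0.7, 0.5]
opening: 0.27
```

```bash
python3 -m handwheel '[{"hand":0.03,"x":0,"y":0,"z":0,"spin":0},{"hand":0.035,"x":0,"y":0,"z":0,"spin":0},{"hand":0.045,"x":0,"y":0,"z":0,"spin":0},{"hand":0.055,"x":0,"y":0,"z":0,"spin":0},{"hand":0.06,"x":0,"y":0,"z":0,"spin":0},{"hand":0.06,"x":0,"y":0,"z":0,"spin":0},{"hand":0.06,"x":0,"y":0,"z":0.02,"spin":0},{"hand":0.06,"x":0,"y":0,"z":0.05,"spin":0},{"hand":0.06,"x":0,"y":0,"z":0.085,"spin":0},{"hand":0.06,"x":0,"y":0,"z":0.12,"spin":0},{"hand":0.07,"x":-0.02,"y":-0.01,"z":0.14,"spin":0},{"hand":0.08,"x":-0.05,"y":-0.02,"z":0.14,"spin":0},{"hand":0.095,"x":-0.08,"y":-0.03,"z":0.14,"spin":0},{"hand":0.095,"x":-0.11,"y":-0.042,"z":0.14,"spin":0},{"hand":0.095,"x":-0.13,"y":-0.05,"z":0.14,"spin":0},{"hand":0.095,"x":-0.1365,"y":-0.0515,"z":0.14,"spin":0},{"hand":0.095,"x":-0.1365,"y":-0.0515,"z":0.14,"spin":0},{"hand":0.095,"x":-0.1365,"y":-0.0515,"z":0.14,"spin":0}]'; python3 - <<'E'
from h import *
snap('wrist','w3');snap('top','t3');w=cv2.imread('pics/w3.png');t=cv2.resize(cv2.imread('pics/t3.png')[150:265,105:345],(512,245));cv2.imwrite('pics/m3.png',np.vstack([w[:300],t]))
c=dict(np.load('pics/w3.npz'));print(state()['eef_pos'],proj(c,(460,-212.5,62)),proj(c,(597,-161,61)),proj(c,(597,-161,15)))
E
```

```text
t: 7.08
eef_pos: [461.5, -213.6, 173.9]
tcp_rot: [3.141, -0.001, -0.002]
ft_force: [0.1, -0.4, -0.9]
opening: 0.999
[ 461.90028027 -213.25664728  173.61296229] (np.float64(256.63583571859857), np.float64(194.31016059659842)) (np.float64(414.72863838249657), np.float64(136.05907294078406)) (np.float64(392.2569669716371), np.float64(132.90500675603508))
```

View pics/m3.png

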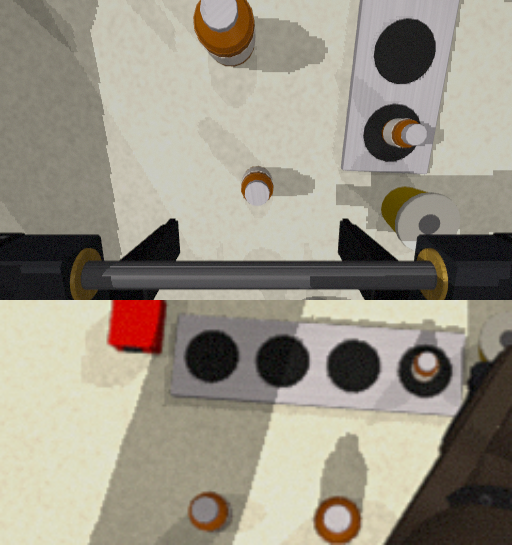

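Vial_a stands centred: its cap is at (415,134) against a predicted (415,136), and the pad is at (391,132). Vial_b's cap is at (258,193), lined up with the jaws.

```bash
python3 -m handwheel '[{"hand":0.095,"x":-0.001,"y":0.001,"z":-0.03,"spin":0},{"hand":0.095,"x":-0.001,"y":0.001,"z":-0.065,"spin":0},{"hand":0.08,"x":-0.001,"y":0.001,"z":-0.1,"spin":0},{"hand":0.07,"x":-0.001,"y":0.001,"z":-0.13,"spin":0},{"hand":0.065,"x":-0.001,"y":0.001,"z":-0.145,"spin":0},{"hand":0.06,"x":-0.001,"y":0.001,"z":-0.152,"spin":0},{"hand":0.055,"x":-0.001,"y":0.001,"z":-0.1535,"spin":0},{"hand":0.045,"x":-0.001,"y":0.001,"z":-0.1535,"spin":0},{"hand":0.04,"x":-0.001,"y":0.001,"z":-0.1535,"spin":0},{"hand":0.035,"x":-0.001,"y":0.001,"z":-0.1535,"spin":0},{"hand":0.03,"x":-0.001,"y":0.001,"z":-0.1535,"spin":0},{"hand":0.02,"x":-0.001,"y":0.001,"z":-0.1535,"spin":0},{"hand":0,"x":-0.001,"y":0.001,"z":-0.1535,"spin":0},{"hand":0,"x":-0.001,"y":0.001,"z":-0.1535,"spin":0},{"hand":0,"x":-0.001,"y":0.001,"z":-0.1535,"spin":0},{"hand":0,"x":-0.001,"y":0.001,"z":-0.1535,"spin":0},{"hand":0,"x":-0.001,"y":0.001,"z":-0.1535,"spin":0},{"hand":0,"x":-0.001,"y":0.001,"z":-0.1535,"spin":0},{"hand":0,"x":-0.001,"y":0.001,"z":-0.1535,"spin":0}]'
```

```text
t: 8.77
eef_pos: [460.1, -212.6, 20.8]
tcp_rot: [3.141, -0.001, -0.001]
ft_force: [-0.4, 0.3, 6.9]
opening: 0.336
```

```bash
python3 -m handwheel '[{"hand":0,"x":0,"y":0,"z":0.02,"spin":0},{"hand":0,"x":0,"y":0,"z":0.05,"spin":0},{"hand":0,"x":0,"y":0,"z":0.08,"spin":0},{"hand":0,"x":0.01,"y":0.01,"z":0.1,"spin":0},{"hand":0,"x":0.03,"y":0.028,"z":0.1,"spin":0},{"hand":0,"x":0.055,"y":0.05,"z":0.1,"spin":0},{"hand":0,"x":0.08,"y":0.073,"z":0.1,"spin":0},{"hand":0,"x":0.105,"y":0.095,"z":0.1,"spin":0},{"hand":0,"x":0.128,"y":0.116,"z":0.1,"spin":0},{"hand":0,"x":0.138,"y":0.125,"z":0.1,"spin":0},{"hand":0,"x":0.141,"y":0.128,"z":0.095,"spin":0},{"hand":0,"x":0.141,"y":0.128,"z":0.07,"spin":0},{"hand":0,"x":0.141,"y":0.128,"z":0.045,"spin":0},{"hand":0,"x":0.141,"y":0.128,"z":0.026,"spin":0},{"hand":0,"x":0.141,"y":0.128,"z":0.019,"spin":0},{"hand":0,"x":0.141,"y":0.128,"z":0.0165,"spin":0},{"hand":0,"x":0.141,"y":0.128,"z":0.0155,"spin":0},{"hand":0,"x":0.141,"y":0.128,"z":0.0155,"spin":0},{"hand":0,"x":0.141,"y":0.128,"z":0.0155,"spin":0},{"hand":0,"x":0.141,"y":0.128,"z":0.0155,"spin":0}]'
```

```text
t: 10.43
eef_pos: [601.0, -84.8, 36.3]
tcp_rot: [3.141, -0.001, -0.001]
ft_force: [0.2, -0.5, -0.1]
opening: 0.333
```

```bash
python3 -m handwheel '[{"hand":0.036,"x":0,"y":0,"z":0,"spin":0},{"hand":0.042,"x":0,"y":0,"z":0,"spin":0},{"hand":0.05,"x":0,"y":0,"z":0,"spin":0},{"hand":0.06,"x":0,"y":0,"z":0,"spin":0},{"hand":0.065,"x":0,"y":0,"z":0,"spin":0},{"hand":0.065,"x":0,"y":0,"z":0.02,"spin":0},{"hand":0.065,"x":0,"y":0,"z":0.05,"spin":0},{"hand":0.065,"x":0,"y":0,"z":0.085,"spin":0},{"hand":0.065,"x":0,"y":0,"z":0.12,"spin":0},{"hand":0.07,"x":-0.015,"y":0.015,"z":0.14,"spin":0},{"hand":0.08,"x":-0.04,"y":0.035,"z":0.14,"spin":0},{"hand":0.095,"x":-0.065,"y":0.055,"z":0.14,"spin":0},{"hand":0.095,"x":-0.09,"y":0.08,"z":0.14,"spin":0},{"hand":0.095,"x":-0.115,"y":0.1,"z":0.14,"spin":0},{"hand":0.095,"x":-0.14,"y":0.123,"z":0.14,"spin":0},{"hand":0.095,"x":-0.155,"y":0.136,"z":0.14,"spin":0},{"hand":0.095,"x":-0.1608,"y":0.1408,"z":0.14,"spin":0},{"hand":0.095,"x":-0.1608,"y":0.1408,"z":0.14,"spin":0},{"hand":0.095,"x":-0.1608,"y":0.1408,"z":0.14,"spin":0}]'; python3 - <<'E'
from h import *
snap('wrist','w4');snap('side','s4');w=cv2.imread('pics/w4.png');t=cv2.imread('pics/s4.png');cv2.imwrite('pics/m4.png',np.vstack([w[:300],cv2.resize(t[120:270,150:406],(512,300))]))
c=dict(np.load('pics/w4.npz'));print(state()['eef_pos'],proj(c,(440.2,56,78)))
s=dict(np.load('pics/s4.npz'));print([np.array(p)*2-[300,-60] for p in (proj(s,(597,-161,61)),proj(s,(601,-84.5,77)),proj(s,(601,-84.5,15)))])
E
```

```text
t: 12.02
eef_pos: [441.0, 56.2, 176.0]
tcp_rot: [3.141, -0.001, -0.0]
ft_force: [-0.9, -0.2, -0.0]
opening: 0.999
[441.15826017  55.736267   175.67414466] (np.float64(257.43779254147466), np.float64(199.83517925220096))
[array([210.16386921, 408.27238322]), array([202.13028286, 429.39723972]), array([203.94086886, 472.2394685 ])]
```

View pics/m4.png

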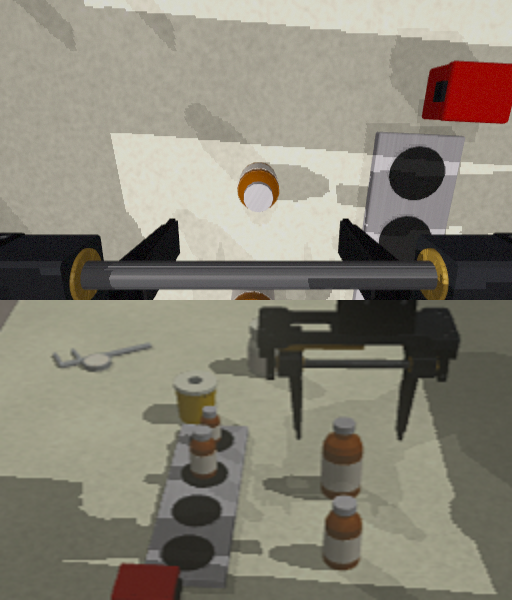

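Vials a and b stand on their pads. Vial_c's cap is at (258,197) against a predicted (257,200).

```bash
python3 -m handwheel '[{"hand":0.095,"x":-0.001,"y":0.001,"z":-0.03,"spin":0},{"hand":0.095,"x":-0.001,"y":0.001,"z":-0.065,"spin":0},{"hand":0.085,"x":-0.001,"y":0.001,"z":-0.1,"spin":0},{"hand":0.08,"x":-0.001,"y":0.001,"z":-0.13,"spin":0},{"hand":0.075,"x":-0.001,"y":0.001,"z":-0.143,"spin":0},{"hand":0.07,"x":-0.001,"y":0.001,"z":-0.149,"spin":0},{"hand":0.06,"x":-0.001,"y":0.001,"z":-0.151,"spin":0},{"hand":0.055,"x":-0.001,"y":0.001,"z":-0.151,"spin":0},{"hand":0.05,"x":-0.001,"y":0.001,"z":-0.151,"spin":0},{"hand":0.045,"x":-0.001,"y":0.001,"z":-0.151,"spin":0},{"hand":0.04,"x":-0.001,"y":0.001,"z":-0.151,"spin":0},{"hand":0.03,"x":-0.001,"y":0.001,"z":-0.151,"spin":0},{"hand":0,"x":-0.001,"y":0.001,"z":-0.151,"spin":0},{"hand":0,"x":-0.001,"y":0.001,"z":-0.151,"spin":0},{"hand":0,"x":-0.001,"y":0.001,"z":-0.151,"spin":0},{"hand":0,"x":-0.001,"y":0.001,"z":-0.151,"spin":0},{"hand":0,"x":-0.001,"y":0.001,"z":-0.151,"spin":0},{"hand":0,"x":-0.001,"y":0.001,"z":-0.151,"spin":0},{"hand":0,"x":-0.001,"y":0.001,"z":-0.151,"spin":0}]'
```

```text
t: 13.7
eef_pos: [439.6, 57.4, 25.4]
tcp_rot: [3.142, -0.002, -0.001]
ft_force: [0.1, -0.6, 6.9]
opening: 0.417
```

```bash
python3 -m handwheel '[{"hand":0,"x":0,"y":0,"z":0.02,"spin":0},{"hand":0,"x":0,"y":0,"z":0.05,"spin":0},{"hand":0,"x":0,"y":0,"z":0.08,"spin":0},{"hand":0,"x":0.01,"y":-0.004,"z":0.1,"spin":0},{"hand":0,"x":0.035,"y":-0.014,"z":0.1,"spin":0},{"hand":0,"x":0.065,"y":-0.026,"z":0.1,"spin":0},{"hand":0,"x":0.095,"y":-0.038,"z":0.1,"spin":0},{"hand":0,"x":0.125,"y":-0.05,"z":0.1,"spin":0},{"hand":0,"x":0.15,"y":-0.06,"z":0.1,"spin":0},{"hand":0,"x":0.162,"y":-0.065,"z":0.1,"spin":0},{"hand":0,"x":0.165,"y":-0.0665,"z":0.095,"spin":0},{"hand":0,"x":0.165,"y":-0.0665,"z":0.07,"spin":0},{"hand":0,"x":0.165,"y":-0.0665,"z":0.045,"spin":0},{"hand":0,"x":0.165,"y":-0.0665,"z":0.026,"spin":0},{"hand":0,"x":0.165,"y":-0.0665,"z":0.019,"spin":0},{"hand":0,"x":0.165,"y":-0.0665,"z":0.0165,"spin":0},{"hand":0,"x":0.165,"y":-0.0665,"z":0.0155,"spin":0},{"hand":0,"x":0.165,"y":-0.0665,"z":0.0155,"spin":0},{"hand":0,"x":0.165,"y":-0.0665,"z":0.0155,"spin":0},{"hand":0,"x":0.165,"y":-0.0665,"z":0.0155,"spin":0}]'
```

```text
t: 15.37
eef_pos: [604.3, -9.1, 40.8]
tcp_rot: [3.141, -0.001, -0.001]
ft_force: [-0.2, -0.5, -1.3]
opening: 0.416
```

```bash
python3 -m handwheel '[{"hand":0.045,"x":0,"y":0,"z":0,"spin":0},{"hand":0.052,"x":0,"y":0,"z":0,"spin":0},{"hand":0.06,"x":0,"y":0,"z":0,"spin":0},{"hand":0.07,"x":0,"y":0,"z":0,"spin":0},{"hand":0.075,"x":0,"y":0,"z":0,"spin":0},{"hand":0.075,"x":0,"y":0,"z":0.02,"spin":0},{"hand":0.075,"x":0,"y":0,"z":0.05,"spin":0},{"hand":0.075,"x":0,"y":0,"z":0.085,"spin":0},{"hand":0.075,"x":0,"y":0,"z":0.12,"spin":0},{"hand":0.08,"x":-0.015,"y":-0.006,"z":0.15,"spin":0},{"hand":0.09,"x":-0.045,"y":-0.018,"z":0.15,"spin":0},{"hand":0.095,"x":-0.075,"y":-0.03,"z":0.15,"spin":0},{"hand":0.095,"x":-0.105,"y":-0.04,"z":0.15,"spin":0},{"hand":0.095,"x":-0.135,"y":-0.05,"z":0.15,"spin":0},{"hand":0.095,"x":-0.16,"y":-0.06,"z":0.15,"spin":0},{"hand":0.095,"x":-0.17,"y":-0.0635,"z":0.15,"spin":0},{"hand":0.095,"x":-0.17,"y":-0.0635,"z":0.15,"spin":0},{"hand":0.095,"x":-0.17,"y":-0.0635,"z":0.15,"spin":0}]'; python3 - <<'E'
from h import *
snap('wrist','w5');snap('side','s5');w=cv2.imread('pics/w5.png');t=cv2.imread('pics/s5.png');cv2.imwrite('pics/m5.png',np.vstack([w[:300],cv2.resize(t[120:270,150:406],(512,300))]))
c=dict(np.load('pics/w5.npz'));print(state()['eef_pos'],proj(c,(434.3,-72.7,96)))
E
```

```text
t: 16.87
eef_pos: [434.8, -72.9, 190.6]
tcp_rot: [3.141, -0.001, -0.002]
ft_force: [1.0, 0.2, 0.0]
opening: 0.999
[435.30521406 -72.58992968 190.25171564] (np.float64(257.630152616849), np.float64(200.49593024298227))
```

View pics/m5.png

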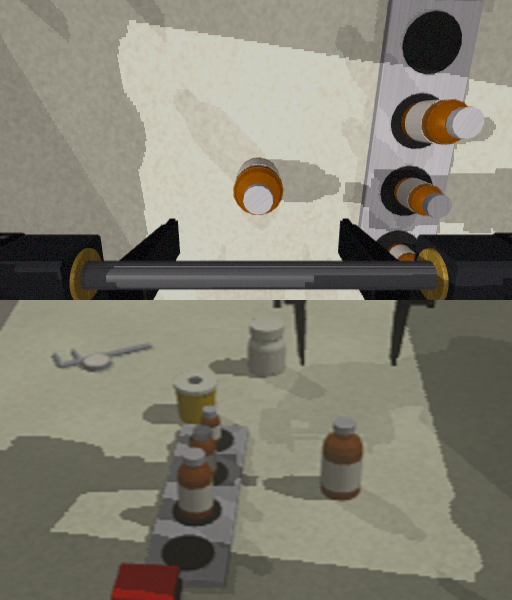

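Vials a, b and c stand on their pads. Vial_d's cap is at (258,199) against a predicted (258,200).

```bash
python3 -m handwheel '[{"hand":0.095,"x":0,"y":0.0005,"z":-0.03,"spin":0},{"hand":0.095,"x":0,"y":0.0005,"z":-0.06,"spin":0},{"hand":0.095,"x":0,"y":0.0005,"z":-0.09,"spin":0},{"hand":0.09,"x":0,"y":0.0005,"z":-0.12,"spin":0},{"hand":0.085,"x":0,"y":0.0005,"z":-0.14,"spin":0},{"hand":0.08,"x":0,"y":0.0005,"z":-0.148,"spin":0},{"hand":0.07,"x":0,"y":0.0005,"z":-0.15,"spin":0},{"hand":0.065,"x":0,"y":0.0005,"z":-0.15,"spin":0},{"hand":0.06,"x":0,"y":0.0005,"z":-0.15,"spin":0},{"hand":0.055,"x":0,"y":0.0005,"z":-0.15,"spin":0},{"hand":0.05,"x":0,"y":0.0005,"z":-0.15,"spin":0},{"hand":0.04,"x":0,"y":0.0005,"z":-0.15,"spin":0},{"hand":0,"x":0,"y":0.0005,"z":-0.15,"spin":0},{"hand":0,"x":0,"y":0.0005,"z":-0.15,"spin":0},{"hand":0,"x":0,"y":0.0005,"z":-0.15,"spin":0},{"hand":0,"x":0,"y":0.0005,"z":-0.15,"spin":0},{"hand":0,"x":0,"y":0.0005,"z":-0.15,"spin":0},{"hand":0,"x":0,"y":0.0005,"z":-0.15,"spin":0},{"hand":0,"x":0,"y":0.0005,"z":-0.15,"spin":0}]'
```

```text
t: 18.55
eef_pos: [434.4, -72.2, 40.9]
tcp_rot: [3.141, -0.001, -0.001]
ft_force: [-0.3, 0.6, 7.9]
opening: 0.498
```

```bash
python3 -m handwheel '[{"hand":0,"x":0,"y":0,"z":0.02,"spin":0},{"hand":0,"x":0,"y":0,"z":0.05,"spin":0},{"hand":0,"x":0,"y":0.01,"z":0.085,"spin":0},{"hand":0,"x":0.01,"y":0.025,"z":0.11,"spin":0},{"hand":0,"x":0.035,"y":0.042,"z":0.11,"spin":0},{"hand":0,"x":0.06,"y":0.06,"z":0.11,"spin":0},{"hand":0,"x":0.09,"y":0.08,"z":0.11,"spin":0},{"hand":0,"x":0.12,"y":0.1,"z":0.11,"spin":0},{"hand":0,"x":0.148,"y":0.12,"z":0.11,"spin":0},{"hand":0,"x":0.168,"y":0.134,"z":0.11,"spin":0},{"hand":0,"x":0.174,"y":0.1385,"z":0.1,"spin":0},{"hand":0,"x":0.174,"y":0.1385,"z":0.075,"spin":0},{"hand":0,"x":0.174,"y":0.1385,"z":0.05,"spin":0},{"hand":0,"x":0.174,"y":0.1385,"z":0.03,"spin":0},{"hand":0,"x":0.174,"y":0.1385,"z":0.02,"spin":0},{"hand":0,"x":0.174,"y":0.1385,"z":0.0165,"spin":0},{"hand":0,"x":0.174,"y":0.1385,"z":0.0155,"spin":0},{"hand":0,"x":0.174,"y":0.1385,"z":0.0155,"spin":0},{"hand":0,"x":0.174,"y":0.1385,"z":0.0155,"spin":0},{"hand":0,"x":0.174,"y":0.1385,"z":0.0155,"spin":0}]'
```

```text
t: 20.22
eef_pos: [608.2, 66.2, 56.2]
tcp_rot: [-3.142, -0.001, -0.001]
ft_force: [0.8, 0.1, -1.9]
opening: 0.503
```

```bash
python3 -m handwheel '[{"hand":0.052,"x":0,"y":0,"z":0,"spin":0},{"hand":0.06,"x":0,"y":0,"z":0,"spin":0},{"hand":0.07,"x":0,"y":0,"z":0,"spin":0},{"hand":0.08,"x":0,"y":0,"z":0,"spin":0},{"hand":0.085,"x":0,"y":0,"z":0,"spin":0},{"hand":0.085,"x":0,"y":0,"z":0.02,"spin":0},{"hand":0.085,"x":0,"y":0,"z":0.05,"spin":0},{"hand":0.085,"x":0,"y":0,"z":0.085,"spin":0},{"hand":0.085,"x":0,"y":0,"z":0.12,"spin":0},{"hand":0.085,"x":0,"y":0.02,"z":0.15,"spin":0},{"hand":0.09,"x":-0.02,"y":0.05,"z":0.17,"spin":0},{"hand":0.095,"x":-0.045,"y":0.08,"z":0.18,"spin":0},{"hand":0.095,"x":-0.07,"y":0.11,"z":0.18,"spin":0},{"hand":0.095,"x":-0.09,"y":0.14,"z":0.18,"spin":0},{"hand":0.095,"x":-0.11,"y":0.17,"z":0.18,"spin":0},{"hand":0.095,"x":-0.13,"y":0.2,"z":0.18,"spin":0},{"hand":0.095,"x":-0.15,"y":0.225,"z":0.18,"spin":0},{"hand":0.095,"x":-0.15,"y":0.225,"z":0.18,"spin":0},{"hand":0.095,"x":-0.15,"y":0.225,"z":0.18,"spin":0}]'; python3 - <<'E'
from h import *
snap('top','t6');snap('side','s6');w=cv2.imread('pics/t6.png');t=cv2.imread('pics/s6.png');cv2.imwrite('pics/m6.png',np.vstack([cv2.resize(w[130:230,150:350],(800,400),interpolation=cv2.INTER_CUBIC)]))
cv2.imwrite('pics/m7.png',cv2.resize(t[140:275,180:360],None,fx=4,fy=4,interpolation=cv2.INTER_CUBIC))
c=dict(np.load('pics/t6.npz'));s=dict(np.load('pics/s6.npz'))
P=[(597,-161),(601,-84.5),(604.6,-9.2),(608.3,66.4)]
for p,h in zip(P,(61,77,93,111)):print(*[np.round((np.array(proj(q,(*p,z)))-o)*4) for q,o in((c,(150,130)),(s,(180,140))) for z in(h,15)])
E
```

```text
t: 21.8
eef_pos: [457.2, 292.4, 235.9]
tcp_rot: [-3.142, -0.0, 0.002]
ft_force: [1.0, 0.2, 0.7]
opening: 0.999
[621. 194.] [614. 211.] [300. 137.] [303. 198.]
[480. 177.] [479. 201.] [284. 179.] [288. 264.]
[338. 161.] [347. 192.] [267. 226.] [272. 338.]
[191. 143.] [215. 182.] [246. 278.] [254. 422.]
```

View pics/m6.png

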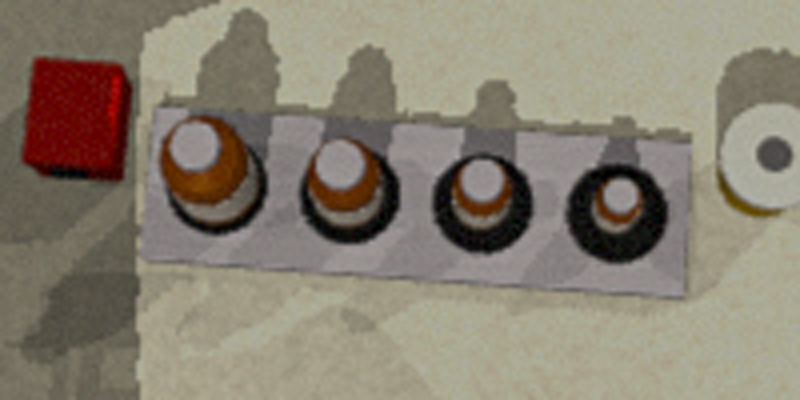

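View pics/m7.png

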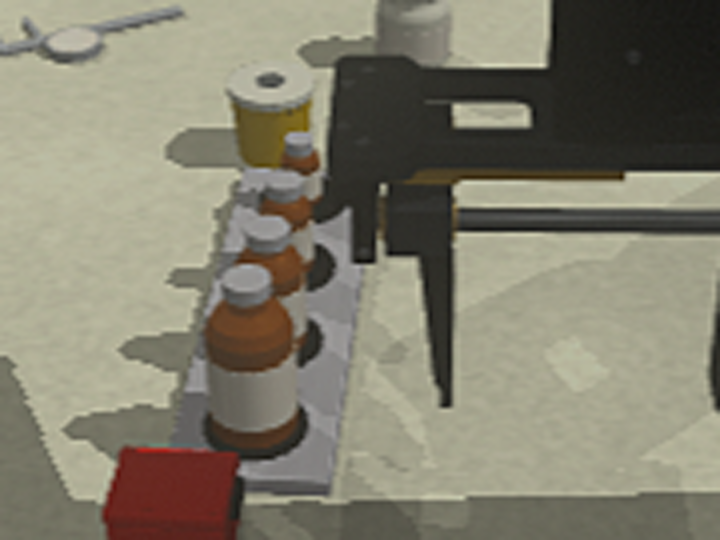

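Both views show the caps within about 6 px of prediction (roughly 3 mm), and the pads are offset the same way. The order is correct, the vials are upright and the arm is clear, so I'm handing in.

```bash
python3 -c "
from cell import job_done; print(job_done())"
```

```text
the job is handed in; nothing more can be done
None
```

All four vials are standing on the rack pads in height order, with vial_a next to the yellow tub, then b, c, and d farthest from it. I handed the job in at about 22 s of the 112 s allowed.

- **Placing:** In the last top and side pictures, all four looked upright and were in the right order. Each cap was within about 3 mm of where a centred vial should appear, and the pads were offset about the same way. That puts the vials well inside the 12 mm limit, allowing for the 2 mm calibration.
- **Clearances and forces:** The gripper was open and well clear of everything at the end. The wrist force readings at the end of each move never passed about 8 N. The jar wasn't touched; it was partly hidden in the last side picture, so I didn't measure its position.
- **Checks that failed or disagreed:**
  - My first move was refused for missing keys, and nothing moved.
  - My first side-view readings of the vial bases were 5–13 mm off in y from the top-view readings. I used the top-view positions, and the wrist camera confirmed them to within about 2 mm before each grasp.

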